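# Pour fittings from a hand scoop into a shallow parts dish

### The job

Pour the two brass fittings out of the aluminium hand scoop into the shallow blue dish: carry the scoop level by its black handle, bring its lip down close over the blue dish (no more than about 3 cm above its rim) before tipping it, so that the pieces cannot bounce out. Leave both fittings lying in the blue dish and set the empty scoop back down upright on the worktop, clear of the dish.

Things in the scene. Friction and masses are not known exactly. Their poses are not given: they have to be found in the camera images.
- scoop: Bare aluminium open hand scoop, loose, 0.22 kg. Origin: at its underside, under the middle of the pouring lip (open front edge). +x points out of the mouth, +z up. Tray x = -113 to 0 mm, 80 wide; sides 40 mm high, 28 near the lip. Its floor rises 5 degrees to the lip (14 mm above the underside); the fittings slide out by 45 to 50 degrees nose-down.
- handle (a point): Middle of the scoop's black handle, at x = -85, y = 0, z = 87 mm in the scoop's frame, axes as the scoop's. The handle is a flat-sided bar along x above the rear of the tray: 66 mm long, 16 mm wide (y), 22 mm high (z). Grip it across y from above; both sides are free, and it is clear down to the 46 mm high rear wall.
- dish: Shallow round blue painted dish (the yellow one of the same shape is a bystander), loose, 0.45 kg, 140 mm across the rim, 112 mm at the foot, 22 mm high, inner floor 4 mm up, wall 3 mm. Origin: centre of the underside; z up.
- fitting_a: Brass stub fitting, 31 mm long, hexagon 19 mm across flats at one end, loose, 50 g, at first lying on the scoop's floor. Origin: centre of the hexagon's end face; +z runs along the fitting from there.
- fitting_b: The second brass stub fitting, just like fitting_a and beside it in the scoop.

How it is judged:
On the way, in this order (a step that is already met when the one before it is completed fails the run):
1. the scoop's lip is low over the blue dish with both fittings still in the scoop (horizontal distance between scoop and dish below 0.066 m and height (world z) of scoop below 0.055 m and x of fitting_a in the frame of scoop between -0.14 and 0.025 m and y of fitting_a in the frame of scoop between -0.06 and 0.06 m and z of fitting_a in the frame of scoop between -0.02 and 0.08 m and x of fitting_b in the frame of scoop between -0.14 and 0.025 m and y of fitting_b in the frame of scoop between -0.06 and 0.06 m and z of fitting_b in the frame of scoop between -0.02 and 0.08 m), for 0.1 s.
2. the scoop is tipped there, its lip still low over the blue dish (horizontal distance between scoop and dish below 0.066 m and height (world z) of scoop below 0.055 m and angle between scoop's own z axis and vertical above 0.45 rad), for 0.1 s.
At the end, for the whole second after the job is handed in: Both fittings lie still inside the blue dish (end-face centre within 66 mm of the dish's centre, below 35 mm), the dish stands flat, and the scoop stands upright (within 7 degrees) and still on the worktop, its lip at least 70 mm from the dish's centre (horizontal distance between each of fitting_a, fitting_b and dish below 0.066 m and height (world z) of each of fitting_a, fitting_b below 0.035 m and linear speed of each of fitting_a, fitting_b, scoop below 0.03 m/s and height (world z) of scoop below 0.01 m and angle between scoop's own z axis and vertical below 0.12 rad and horizontal distance between scoop and dish above 0.07 m and angle between dish's own z axis and vertical below 0.1 rad); the robot touches nothing.
It fails at once if a fitting is out of the scoop while more than 85 mm above the worktop (poured from too high, or picked out) ((height (world z) of fitting_a above 0.085 m and not (x of fitting_a in the frame of scoop between -0.14 and 0.025 m and y of fitting_a in the frame of scoop between -0.06 and 0.06 m and z of fitting_a in the frame of scoop between -0.02 and 0.08 m)) or (height (world z) of fitting_b above 0.085 m and not (x of fitting_b in the frame of scoop between -0.14 and 0.025 m and y of fitting_b in the frame of scoop between -0.06 and 0.06 m and z of fitting_b in the frame of scoop between -0.02 and 0.08 m))).
It also fails if it takes over 48 s, if anything falls off the work surface, if the arm or the gripper's body presses on something with over 40 N, if the wrist force passes 120 N, or if a joint passes its speed limit or range.

### The arm

A 6-joint arm with a two-finger parallel gripper is mounted at the origin on a cart in front of the work surface, level with it; the furniture and walls round the work are solid. World frame = base frame: x ahead of the robot, y to its left, z up, the work surface at z = 0. Lengths are in m, angles in rad, forces in N, time in s.
With the tool pointing down it reaches from about 0.3 to 0.875 m from the base axis. Payload 6.4 kg.
Tool frame: the origin (TCP) lies between the finger pads; the fingertips stand 25 mm ahead of it and the grasp point (between the pads) lies 6 mm ahead of it; z points along the fingers, y is the line along which they close (so a half turn about z gives the same grasp; the last joint's range is limited). The gripper opens to 85 mm and grips with 20 to 120 N. Pads are 22 mm wide; open, the fingers measure 114 mm over their backs; the gripper's body (76 mm by 85 mm) begins 54 mm behind the grasp point. The pads swing forward as they close: fully open they stand 13 mm farther back than shut.
Start: joints at [0.913, 0.181, 1.607, -0, 1.354, -0.206], TCP at [0.251, 0.517, 0.256] pointing down, gripper open.
Joint ranges: [-2.99, 2.99], [-0.89, 2.07], [0.3, 2.58], [-1.14, 4.28], [0, 2.63], [-3.12, 3.12]. Speed limits (rad/s): [2.57, 2.57, 3.01, 3.14, 3.14, 3.14].

### API

Orientations are given as a rotation vector (axis times angle).
In Python, from cell import readout, viewer, env gives the robot as it stands.
- The arm moves only by the tool jog_arm, never from a script. Its argument "rows" is a list of rows, each an object with "hand": the closure, from 0 (fully open) to 1 (shut); "dp": the shift along the tool's x, y, z in m, a list of three; "roll": the turn about the tool's z in rad. A call has 1 to 10 rows; each row shifts and turns the commanded pose from where the row before left it, along the tool's axes as they then stand; what a row does not reach is not made up. A row lasts 1/12 s, in which the tool goes at most 41.7 mm and 7.16 degrees, less where a joint would pass 70% of its speed; a pose out of reach is approached as far as the arm can. A call with a gripper value outside its range is refused whole. The fingers move at their own pace and stop on an object; "squeeze" is the grip in N (left out, the last holds). Time passes only in rows, so rows that do not move let the fingers close. It gives the time, the measured TCP pose, the force, the opening and the grip force at its end, in the units of the state.
- readout.get_obs(): the state, without advancing time (a new reading comes with each control period).
- viewer.snapshot(name): name is "scene" or "side" or "wrist"; returns (picture, depth): 420x560x3 uint8, red, green, blue; 420x560 float32, m along the optical axis (not along the pixel's ray), 0 where there is no reading.
- viewer.camera_info(name): a dict with "fx", "fy", "cx", "cy" (pixels), "k1" (the pictures are not rectified: a ray, as slopes to the right and down, at radius r is drawn at 1 + k1 r^2 times it, then the intrinsics apply), "extrinsics" (4x4, takes a point from camera to world coordinates). Camera axes: x right, y up, looking along -z (the intrinsics and any distortion apply to the point x, -y, -z); pixel columns grow to the right and rows downward; lengths in m; the calibration is good to about 2 mm. A picture is of the moment at which its call begins: read the wrist's pose just before it. camera_info takes no time and is no camera call; for the wrist camera it gives the pose at the moment of the call.
- env.hand_in(): hands the job in; it is judged then, once.
The state is a dict: "clock": time; "q": joint angles; "joint_velocities": joint speeds; "joint_efforts": joint torques, N m; "ee_pos": TCP position; "eef_rot": TCP orientation; "wrist_force": force on the tool from outside, world axes, zero at the start; "moment": the same for the moment, N m; "opening": finger opening in m; "grip_force": force on a finger pad.
Only numpy, scipy, OpenCV 4.12 (cv2) and the standard library are available. Lean on these libraries where they do the work, as an engineer would, in place of code of your own. Each camera call takes 0.05 s, during which the arm holds its last target. There are 200 camera calls.

## Working session

There is one attempt and no reset: what is moved stays moved. The work goes in short steps, Python scripts to look and compute and a tool call to move; the robot and the scene stay as the last step left them, time stands still between calls to the robot, and variables do not carry over. Pictures are saved under pics/ and viewed, at most 10 in all, crops included, and the job is handed in when it is done.

Besides the shell and the picture viewer there is one more tool, called after "Call:" as name(argument=value, ...) on one line, values as JSON. jog_arm: Moves the arm, as the interface text tells. Its arguments: {"type":"object","properties":{"rows":{"type":"array"},"squeeze":{"type":"number"}},"required":["rows"]}

```bash
mkdir -p pics; cat > h.py <<'E'
import numpy as np, cv2
from cell import readout, viewer, env
from scipy.spatial.transform import Rotation as R
def snap(n):
    ci=viewer.camera_info(n); im,d=viewer.snapshot(n); return im,d,ci
def cloud(d,ci):
    h,w=d.shape; v,u=np.mgrid[0:h,0:w].astype(float)
    K=np.array([[ci['fx'],0,ci['cx']],[0,ci['fy'],ci['cy']],[0,0,1]])
    x=(u-ci['cx'])/ci['fx']; y=(v-ci['cy'])/ci['fy']; a,b=x.copy(),y.copy()
    for _ in range(8):
        s=1+ci['k1']*(a*a+b*b); a,b=x/s,y/s
    P=np.stack([a*d,-b*d,-d,np.ones_like(d)],-1)@np.array(ci['extrinsics']).T
    P=P[...,:3]; P[d<=0]=np.nan; return P
E
python3 - <<'E'
from h import *
o=readout.get_obs(); print(o)
for n in ['scene','side']:
    im,d,ci=snap(n); print(n,{k:ci[k] for k in ci if k!='extrinsics'},np.round(ci['extrinsics'],3).tolist())
    cv2.imwrite(f'pics/{n}0.png',im[...,::-1]); np.savez(f'{n}0.npz',im=im,P=cloud(d,ci))
E
```

```text
{'clock': 0.0, 'q': array([ 9.12716037e-01,  1.81537030e-01,  1.60801904e+00,  2.50366702e-05,
        1.35379248e+00, -2.06322894e-01]), 'joint_velocities': array([-0.00065199, -0.00252706,  0.00220403, -0.00040379, -0.00026293,
       -0.00067514]), 'joint_efforts': array([ 9.24224005e-04, -4.44876552e+01, -3.51335442e+01, -3.32701939e-04,
        9.16437042e-03, -2.29703403e-06]), 'ee_pos': array([0.25068487, 0.51690878, 0.25538103]), 'eef_rot': array([-7.03438335e-01, -3.06104763e+00,  2.48784935e-03]), 'wrist_force': array([-0.20838763, -0.01689492,  0.59086372]), 'moment': array([ 8.08416930e-05, -2.45848853e-02,  6.16072805e-02]), 'grip_force': 0.0, 'opening': 0.08547265173239292}
scene {'fx': 421.4901545639637, 'fy': 421.4901545639637, 'cx': 277.5348485924289, 'cy': 216.62879717602672, 'k1': -0.10286989167554565} [[0.796, 0.318, -0.515, 0.028], [-0.605, 0.384, -0.697, -0.669], [-0.024, 0.867, 0.498, 0.56], [0.0, 0.0, 0.0, 1.0]]
side {'fx': 426.06893197643143, 'fy': 426.06893197643143, 'cx': 273.5337337732554, 'cy': 211.58115063491596, 'k1': -0.0942711157795709} [[0.927, 0.228, -0.298, 0.285], [-0.375, 0.521, -0.767, -0.638], [-0.02, 0.822, 0.569, 0.56], [0.0, 0.0, 0.0, 1.0]]
```

View pics/scene0.png

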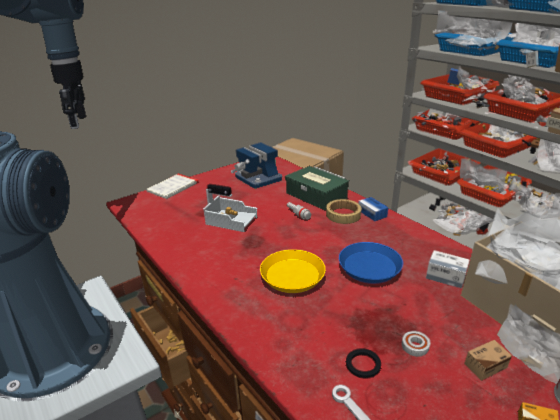

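View pics/side0.png

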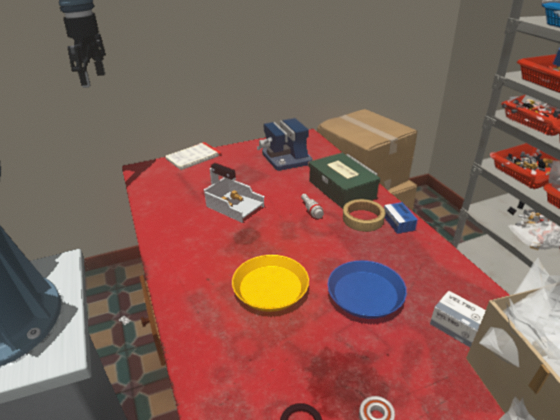

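The scene view shows the scoop at about (230,212) with its handle at (219,190), the blue dish at (371,263) and the yellow dish at (293,271). In the side view the scoop is at (235,200), the handle at (222,172) and the blue dish at (367,290).

```bash
python3 - <<'E'
from h import *
for n,hb,sb in [('scene',(200,180,236,200),(200,180,262,232)),('side',(205,160,240,184),(200,160,270,222))]:
    z=np.load(n+'0.npz'); im,P=z['im'].astype(int),z['P']
    hsv=cv2.cvtColor(z['im'],cv2.COLOR_RGB2HSV)
    m=(hsv[...,0]>100)&(hsv[...,0]<125)&(hsv[...,1]>150)&(P[...,2]<.05)&(P[...,2]>-.01)
    m[:240]=0; m[320:]=0; m[:,:300]=0; m[:,415:]=0
    nl,l,st,_=cv2.connectedComponentsWithStats(m.astype(np.uint8)); k=1+np.argmax(st[1:,4]); Q=P[l==k]
    rim=Q[Q[:,2]>.016]; c=cv2.minEnclosingCircle(rim[:,:2].astype(np.float32)); print(n,'blue',st[k],c,'zmax',np.percentile(Q[:,2],98),'rim n',len(rim))
    # handle: dark pixels, above z .06
    s=np.zeros(m.shape,bool); s[hb[1]:hb[3],hb[0]:hb[2]]=1
    mh=s&(im.max(-1)<70)&(P[...,2]>.06); Q=P[mh]
    print(' handle n',len(Q),np.nanmedian(Q,0),np.percentile(Q[:,2],[2,98]))
    top=Q; cc=top[:,:2].mean(0); w,v=np.linalg.eigh(np.cov((top[:,:2]).T)); e=(top[:,:2]-cc)@v; print(' ax',v[:,1],'center',[cc+v@((e.max(0)+e.min(0))/2)],np.ptp(e,axis=0))
    s[:]=0; s[sb[1]:sb[3],sb[0]:sb[2]]=1
    sat=hsv[...,1]
    ms=s&(sat<60)&(im.max(-1)>90)&(P[...,2]>.004)&(P[...,2]<.06); Q=P[ms]
    r=cv2.minAreaRect(Q[:,:2].astype(np.float32)); print(' scoop',len(Q),r,cv2.boxPoints(r).tolist(),np.percentile(Q[:,2],[2,98]))
    y=s&(hsv[...,0]>12)&(hsv[...,0]<32)&(sat>80)&(P[...,2]>.005); print(' brass',y.sum(),np.nanmedian(P[y],0))
E
```

```text
scene blue [ 339  242   63   41 1952] ((0.6280240416526794, -0.19107802212238312), 0.07054908573627472) zmax 0.02162211159481063 rim n 338
 handle n 179 [0.48281069 0.19353937 0.09089341] [0.07877474 0.09934886]
 ax [-0.54668806  0.83733635] center [array([0.4826286 , 0.19595892])] [0.01470321 0.06316343]
 scoop 1201 ((0.5780894756317139, 0.22667792439460754), (0.2735876739025116, 0.11812864989042282), 32.21376037597656) [[0.4308670163154602, 0.20372819900512695], [0.49383896589279175, 0.10378366708755493], [0.7253119349479675, 0.24962764978408813], [0.662339985370636, 0.34957218170166016]] [0.00557564 0.04792934]
 brass 61 [0.50831485 0.19246474 0.02003268]
side blue [ 341  262   64   54 2393] ((0.6307079195976257, -0.1941256821155548), 0.06926687061786652) zmax 0.021484115658027075 rim n 219
 handle n 180 [0.48596207 0.18834886 0.0926199 ] [0.08039378 0.09900174]
 ax [-0.55139943  0.83424137] center [array([0.48669323, 0.19311188])] [0.01373113 0.06170295]
 scoop 1533 ((0.47839856147766113, 0.2625182271003723), (0.10664543509483337, 0.3160884380340576), 14.930728912353516) [[0.3861558735370636, 0.40148791670799255], [0.4675963521003723, 0.09607123583555222], [0.570641279220581, 0.12354853749275208], [0.48920077085494995, 0.4289652109146118]] [0.00509916 0.04895807]
 brass 100 [0.50853326 0.18675948 0.020226  ]
```

```bash
cat >> h.py <<'E'
def goto(p,yaxis=None):
    "tool-frame shift (and roll) from the present pose to world point p with tool y along yaxis"
    o=readout.get_obs(); M=R.from_rotvec(o['eef_rot']).as_matrix()
    print('TCP',o['ee_pos'].round(4),'x',M[:,0].round(3),'y',M[:,1].round(3),'z',M[:,2].round(3),'t',o['clock'])
    print('dp',(M.T@(np.array(p)-o['ee_pos'])).round(4))
    if yaxis is not None:
        for s in (1,-1):
            v=M.T@np.array([*yaxis,0]); r=np.arctan2(-s*v[0],s*v[1]); print('roll',r.round(4),'q6',o['q'][5].round(3))
E
python3 - <<'E'
from h import *
d=np.array([.549,-.836]); h=np.array([.4846,.1945])
print('origin est',h+.085*d)
goto([*(h-.04*d),.25],[.836,.549])
z=np.load('scene0.npz');im,P=z['im'],z['P']
hsv=cv2.cvtColor(im,cv2.COLOR_RGB2HSV)
m=(hsv[...,0]>20)&(hsv[...,0]<32)&(hsv[...,1]>180)&(P[...,2]<.05)&(P[...,2]>.015); m[:245]=0;m[300:]=0;m[:,:250]=0;m[:,335:]=0
print('yellow',cv2.minEnclosingCircle(P[m][:,:2].astype(np.float32)))
for n in ('scene','side'):
    z=np.load(n+'0.npz');im,P=z['im'],z['P']; hsv=cv2.cvtColor(im,cv2.COLOR_RGB2HSV)
    rel=P[...,:2]-(h+.085*d); X=rel@d; Y=rel@np.array([.836,.549])
    m=(P[...,2]>.006)&(P[...,2]<.056)&(X>-.16)&(X<.06)&(abs(Y)<.08)&(hsv[...,1]<70)
    print(n,m.sum(),np.percentile(X[m],[1,5,95,99]).round(4),np.percentile(Y[m],[1,5,95,99]).round(4))
E
```

```text
origin est [0.531265 0.12344 ]
TCP [0.2507 0.517  0.2555] x [-0.9    0.437  0.   ] y [ 0.437  0.9   -0.002] z [-0.001 -0.001 -1.   ] t 0.1
dp [-0.3168 -0.1675  0.0056]
roll 0.5379 q6 -0.206
roll -2.6036 q6 -0.206
yellow ((0.4775460362434387, -0.10637904703617096), 0.07129731774330139)
scene 1187 [-0.1193 -0.1163 -0.009  -0.0046] [-0.0402 -0.0387  0.0429  0.0453]
side 1475 [-0.1159 -0.1137 -0.005  -0.0016] [-0.0393 -0.038   0.0425  0.0441]
```

Call:
jog_arm(rows=[{"hand": 0,"dp": [-0.0317,-0.0167,0],"roll": 0},{"hand": 0,"dp": [-0.0317,-0.0167,0],"roll": 0},{"hand": 0,"dp": [-0.0317,-0.0167,0],"roll": 0},{"hand": 0,"dp": [-0.0317,-0.0167,0],"roll": 0},{"hand": 0,"dp": [-0.0317,-0.0167,0],"roll": 0},{"hand": 0,"dp": [-0.0317,-0.0167,0],"roll": 0},{"hand": 0,"dp": [-0.0317,-0.0167,0],"roll": 0},{"hand": 0,"dp": [-0.0317,-0.0167,0],"roll": 0},{"hand": 0,"dp": [-0.0317,-0.0167,0],"roll": 0},{"hand": 0,"dp": [-0.0317,-0.0167,0],"roll": 0}])

```text
clock: 0.93
ee_pos: [0.4638, 0.227, 0.256]
eef_rot: [-0.704, -3.061, 0.0]
wrist_force: [-0.2, 0.9, -0.3]
opening: 0.0856
grip_force: 0.0
```

Call:
jog_arm(rows=[{"hand": 0,"dp": [0,0,0],"roll": 0.1076},{"hand": 0,"dp": [0,0,0],"roll": 0.1076},{"hand": 0,"dp": [0,0,0],"roll": 0.1076},{"hand": 0,"dp": [0,0,0],"roll": 0.1076},{"hand": 0,"dp": [0,0,0],"roll": 0.1076},{"hand": 0,"dp": [0,0,0],"roll": 0}])

```text
clock: 1.43
ee_pos: [0.4631, 0.2285, 0.2558]
eef_rot: [-1.497, -2.761, 0.001]
wrist_force: [0.8, -0.1, 0.8]
opening: 0.0851
grip_force: 0.0
```

```bash
python3 - <<'E'
from h import *
goto([.4846,.1945,.25],[.836,.549])
im,d,ci=snap('wrist'); P=cloud(d,ci); cv2.imwrite('pics/w1.png',im[...,::-1]); np.savez('w1.npz',im=im,P=P)
mh=(im.max(-1)<75)&(P[...,2]>.085)&(P[...,2]<.11)
nl,l,st,_=cv2.connectedComponentsWithStats(mh.astype(np.uint8)); k=1+np.argmax(st[1:,4]); Q=P[l==k]
print(st[k],np.median(Q,0)); r=cv2.minAreaRect(Q[:,:2].astype(np.float32)); print(r, cv2.boxPoints(r).tolist())
E
```

```text
TCP [0.4631 0.2285 0.2558] x [-0.546  0.838  0.   ] y [ 0.838  0.546 -0.001] z [-0.001 -0.    -1.   ] t 1.4333
dp [-0.0403 -0.0005  0.0058]
roll -0.0041 q6 -0.349
roll 3.1375 q6 -0.349
[ 277  197   19   67 1069] [0.48562231 0.2040452  0.09798636]
((0.4876644015312195, 0.20085835456848145), (0.015775365754961967, 0.06389570236206055), 30.78737449645996) [[0.4645356833934784, 0.22426654398441315], [0.49724090099334717, 0.1693754941225052], [0.5107930898666382, 0.17745016515254974], [0.4780879020690918, 0.2323412150144577]]
```

View pics/w1.png

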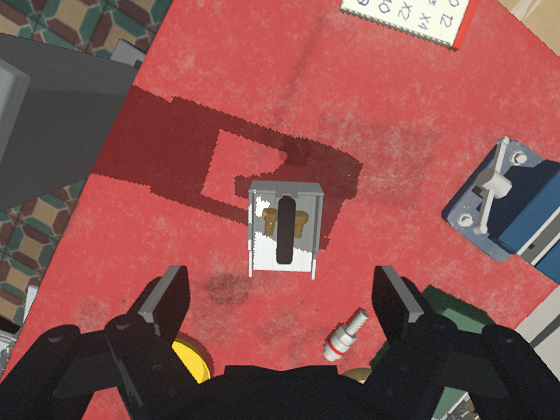

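The wrist view shows the handle from (286,197) to (286,264) with both fittings flanking it at (270,218) and (300,220). The mouth faces the image bottom, which is tool −x.

The jog has no pitch, so I'll grip the rear end of the handle. It will be held firmly for the level carry, then pivoted in the pads by loosening the grip and hooking the lip on the dish.

Call:
jog_arm(rows=[{"hand": 0,"dp": [-0.0017,0.0008,0.03],"roll": 0},{"hand": 0,"dp": [-0.0017,0.0008,0.03],"roll": 0},{"hand": 0,"dp": [-0.0017,0.0008,0.03],"roll": 0},{"hand": 0,"dp": [-0.0017,0.0008,0.03],"roll": 0},{"hand": 0,"dp": [-0.0019,0.0009,0.031],"roll": 0},{"hand": 0,"dp": [0,0,0],"roll": 0},{"hand": 0,"dp": [0,0,0],"roll": 0}], squeeze=100)

```text
clock: 2.07
ee_pos: [0.47, 0.2234, 0.104]
eef_rot: [-1.487, -2.763, 0.005]
wrist_force: [-0.7, -0.8, -0.1]
opening: 0.0854
grip_force: 0.0
```

```bash
python3 - <<'E'
from h import *
goto([.4713,.2234,.105])
for n in ('wrist','side'):
    im,d,ci=snap(n); P=cloud(d,ci)
    c=im if n=='wrist' else cv2.resize(im[110:250,160:340],None,fx=3,fy=3)
    cv2.imwrite(f'pics/{n}2.png',c[...,::-1])
    if n=='wrist':
        mh=(im.max(-1)<75)&(P[...,2]>.088)&(P[...,2]<.108)
        nl,l,st,_=cv2.connectedComponentsWithStats(mh.astype(np.uint8)); k=1+np.argmax(st[1:,4]); Q=P[l==k]
        print(st[k],np.median(Q,0)); r=cv2.minAreaRect(Q[:,:2].astype(np.float32)); print(r, cv2.boxPoints(r).tolist())
E
```

```text
TCP [0.47   0.2234 0.104 ] x [-0.551  0.835  0.002] y [ 0.835  0.551 -0.004] z [-0.005 -0.001 -1.   ] t 2.0667
dp [-0.0007  0.0011 -0.001 ]
[ 266  272   38   99 3087] [0.48140085 0.21127047 0.09789787]
((0.48417699337005615, 0.20665159821510315), (0.01573813706636429, 0.05178716778755188), 30.494211196899414) [[0.4642566442489624, 0.22497043013572693], [0.490536093711853, 0.18034642934799194], [0.5040973424911499, 0.18833276629447937], [0.4778178930282593, 0.23295676708221436]]
```

View pics/wrist2.png

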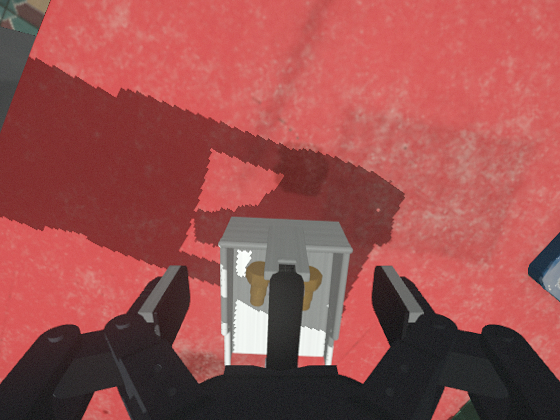

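The handle's rear end (286,270) lies about 5 mm behind the TCP, 4 mm off in y and 3° off in yaw. I'll correct these and close.

Call:
jog_arm(rows=[{"hand": 0,"dp": [0,0.003,0],"roll": 0.045},{"hand": 1,"dp": [0,0,0],"roll": 0},{"hand": 1,"dp": [0,0,0],"roll": 0},{"hand": 1,"dp": [0,0,0],"roll": 0},{"hand": 1,"dp": [0,0,0],"roll": 0},{"hand": 1,"dp": [0,0,0],"roll": 0},{"hand": 1,"dp": [0,0,0],"roll": 0},{"hand": 1,"dp": [0,0,0],"roll": 0}], squeeze=100)

```text
clock: 2.83
ee_pos: [0.4741, 0.2254, 0.1061]
eef_rot: [1.553, 2.731, 0.0]
wrist_force: [-1.9, -0.1, 6.8]
opening: 0.0155
grip_force: 97.9
```

Call:
jog_arm(rows=[{"hand": 1,"dp": [0,0,-0.005],"roll": 0},{"hand": 1,"dp": [0,0,-0.01],"roll": 0},{"hand": 1,"dp": [0,0,-0.01],"roll": 0},{"hand": 1,"dp": [0,0,-0.01],"roll": 0},{"hand": 1,"dp": [0,0,-0.005],"roll": 0},{"hand": 1,"dp": [0,0,0],"roll": 0}])

```text
clock: 3.33
ee_pos: [0.4752, 0.2256, 0.1473]
eef_rot: [1.552, 2.728, 0.004]
wrist_force: [0.1, -0.1, -3.2]
opening: 0.0148
grip_force: 98.1
```

```bash
cat >> h.py <<'E'
def tilt(n='side',tag='t',save=True):
    "pitch of the handle top from the wrist, and a side crop"
    im,d,ci=snap(n); P=cloud(d,ci)
    if save: cv2.imwrite(f'pics/{tag}.png',im[...,::-1])
    return im,P
def scoop_pts(P,im,tcp,M):
    "aluminium points in tool-aligned frame: X forward (tool -x), Y tool y, Z up, from TCP"
    q=(P-tcp); X=-(q@M[:,0]); Y=q@M[:,1]; Z=q[...,2]
    hsv=cv2.cvtColor(im,cv2.COLOR_RGB2HSV)
    m=(X>-.05)&(X<.16)&(abs(Y)<.06)&(Z<-.02)&(Z>-.16)&(hsv[...,1]<70)&(im.max(-1)>80)&(P[...,2]>.006)
    return X[m],Y[m],Z[m]
E
python3 - <<'E'
from h import *
o=readout.get_obs(); print(o['ee_pos'],o['wrist_force'],o['grip_force'])
M=R.from_rotvec(o['eef_rot']).as_matrix()
for n in ('scene','side'):
    im,P=tilt(n,n+'3')
    X,Y,Z=scoop_pts(P,im,o['ee_pos'],M)
    for a in np.arange(-.02,.14,.01):
        s=(X>a)&(X<a+.01)
        if s.sum()>5: print(n,a.round(3),s.sum(),np.percentile(Z[s],[3,97]).round(4),np.percentile(Y[s],[3,97]).round(3))
im=cv2.imread('pics/side3.png'); cv2.imwrite('pics/side3c.png',cv2.resize(im[90:240,160:320],None,fx=3.5,fy=3.5))
E
```

```text
[0.47516148 0.22558458 0.14728242] [ 0.06221694 -0.08892179 -3.2475066 ] 98.10595446266234
scene -0.02 86 [-0.1022 -0.0592] [-0.041  0.038]
scene -0.01 243 [-0.103  -0.0327] [-0.043  0.039]
scene 0.0 103 [-0.107  -0.0227] [-0.043  0.04 ]
scene 0.01 82 [-0.1084 -0.0682] [-0.043  0.038]
scene 0.02 96 [-0.1088 -0.07  ] [-0.043  0.039]
scene 0.03 97 [-0.1116 -0.0726] [-0.043  0.038]
scene 0.04 124 [-0.1125 -0.0622] [-0.043  0.038]
scene 0.05 123 [-0.1156 -0.0746] [-0.043  0.037]
scene 0.06 112 [-0.1163 -0.0823] [-0.044  0.037]
scene 0.07 98 [-0.1205 -0.092 ] [-0.044  0.036]
scene 0.08 106 [-0.1209 -0.0944] [-0.044  0.035]
scene 0.09 83 [-0.1214 -0.0957] [-0.045  0.037]
side -0.02 45 [-0.1038 -0.0873] [-0.04   0.033]
side -0.01 379 [-0.1038 -0.036 ] [-0.041  0.037]
side 0.0 107 [-0.1056 -0.024 ] [-0.042  0.037]
side 0.01 85 [-0.1084 -0.0687] [-0.042  0.038]
side 0.02 111 [-0.1098 -0.0718] [-0.043  0.037]
side 0.03 121 [-0.1118 -0.0731] [-0.043  0.037]
side 0.04 138 [-0.1134 -0.0742] [-0.043  0.036]
side 0.05 157 [-0.1153 -0.0429] [-0.043  0.036]
side 0.06 150 [-0.1166 -0.0599] [-0.044  0.036]
side 0.07 128 [-0.1208 -0.0929] [-0.044  0.035]
side 0.08 134 [-0.1208 -0.096 ] [-0.044  0.036]
side 0.09 143 [-0.1237 -0.0986] [-0.044  0.036]
side 0.1 8 [-0.1106 -0.0978] [-0.044  0.036]
```

View pics/side3c.png

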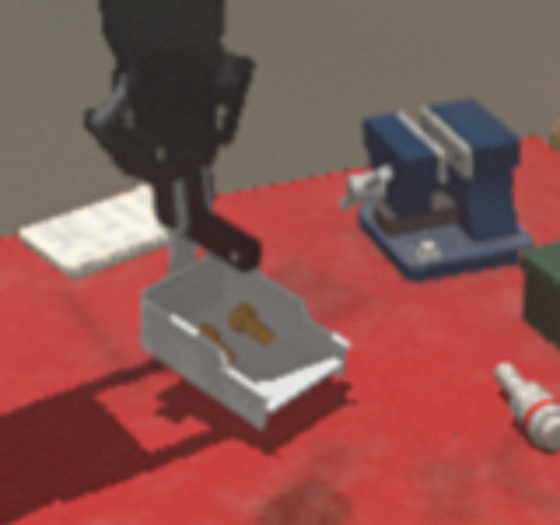

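The side view shows the scoop lifted about 4 cm and nose-down by about 10°, with both fittings at the back. It already pivots slowly in the pads, even at 98 N. I'll raise the grip to 120 N and carry it over the dish.

Call:
jog_arm(rows=[{"hand": 1,"dp": [-0.008,-0.0015,-0.004],"roll": 0},{"hand": 1,"dp": [-0.016,-0.003,-0.006],"roll": 0},{"hand": 1,"dp": [-0.019,-0.004,-0.006],"roll": 0},{"hand": 1,"dp": [-0.019,-0.004,-0.006],"roll": 0},{"hand": 1,"dp": [-0.019,-0.004,-0.005],"roll": 0},{"hand": 1,"dp": [-0.019,-0.004,-0.003],"roll": 0},{"hand": 1,"dp": [-0.02,-0.0045,0],"roll": 0},{"hand": 1,"dp": [-0.02,-0.0045,0],"roll": 0},{"hand": 1,"dp": [-0.02,-0.0045,0],"roll": 0},{"hand": 1,"dp": [-0.02,-0.004,0],"roll": 0}], squeeze=120)

```text
clock: 4.27
ee_pos: [0.5331, 0.0496, 0.1749]
eef_rot: [-1.554, -2.729, 0.001]
wrist_force: [-0.0, -0.4, -3.4]
opening: 0.0134
grip_force: 117.8
```

Call:
jog_arm(rows=[{"hand": 1,"dp": [-0.022,-0.0046,0],"roll": 0},{"hand": 1,"dp": [-0.022,-0.0046,0],"roll": 0},{"hand": 1,"dp": [-0.022,-0.0046,0],"roll": 0},{"hand": 1,"dp": [-0.022,-0.0046,0],"roll": 0},{"hand": 1,"dp": [-0.022,-0.0046,0],"roll": 0},{"hand": 1,"dp": [-0.022,-0.0046,0],"roll": 0},{"hand": 1,"dp": [-0.022,-0.0046,0],"roll": 0},{"hand": 1,"dp": [-0.02,-0.0044,0],"roll": 0},{"hand": 1,"dp": [-0.016,-0.003,0],"roll": 0},{"hand": 1,"dp": [-0.008,-0.0012,0],"roll": 0}])

```text
clock: 5.1
ee_pos: [0.5994, -0.1424, 0.1748]
eef_rot: [-1.556, -2.729, 0.001]
wrist_force: [0.1, 0.5, -3.1]
opening: 0.0137
grip_force: 117.8
```

```bash
cat > look.py <<'E'
import sys
from h import *
tag=sys.argv[1]
o=readout.get_obs(); print(o['clock'],o['ee_pos'].round(4),o['wrist_force'].round(1),o['grip_force'])
M=R.from_rotvec(o['eef_rot']).as_matrix(); print('fwd',-M[:2,0].round(3))
for n in ('scene','side'):
    im,P=tilt(n,n+tag)
    X,Y,Z=scoop_pts(P,im,o['ee_pos'],M)
    A=[]
    for a in np.arange(-.03,.15,.01):
        s=(X>a)&(X<a+.01)
        if s.sum()>15: A.append((a+.005,*np.percentile(Z[s],[3,97]),*np.percentile(Y[s],[3,97])))
    A=np.array(A); print(n,'Xmax',np.percentile(X,[1,99]).round(4)); print(A.round(3)[:, :3].tolist())
    hsv=cv2.cvtColor(im,cv2.COLOR_RGB2HSV)
    m=(hsv[...,0]>100)&(hsv[...,0]<125)&(hsv[...,1]>150)&(P[...,2]<.03)&(P[...,2]>.017)&(np.linalg.norm(P[...,:2]-[.64,-.2],axis=-1)<.13)
    print(' dish',m.sum(),cv2.minEnclosingCircle(P[m][:,:2].astype(np.float32)))
    b=(hsv[...,0]>10)&(hsv[...,0]<32)&(hsv[...,1]>90)&(np.linalg.norm(P[...,:2]-[.63,-.2],axis=-1)<.15)&(P[...,2]>.004)&(P[...,2]<.12)&(P[...,0]>.56)
    print(' brass',b.sum(),np.median(P[b],0).round(3) if b.any() else '')
E
python3 look.py 4
```

```text
5.1 [ 0.5994 -0.1424  0.1748] [ 0.1  0.5 -3.1] 117.81819635395394
fwd [ 0.509 -0.861]
scene Xmax [-0.0166  0.0905]
[[-0.015, -0.103, -0.046], [-0.005, -0.105, -0.028], [0.005, -0.108, -0.028], [0.015, -0.11, -0.069], [0.025, -0.113, -0.073], [0.035, -0.116, -0.074], [0.045, -0.118, -0.058], [0.055, -0.121, -0.08], [0.065, -0.124, -0.093], [0.075, -0.126, -0.098], [0.085, -0.127, -0.101], [0.095, -0.12, -0.102]]
 dish 184 ((0.6266210079193115, -0.1927586942911148), 0.06975691020488739)
 brass 81 [ 0.624 -0.161  0.078]
side Xmax [-0.0124  0.0952]
[[-0.015, -0.103, -0.082], [-0.005, -0.104, -0.035], [0.005, -0.106, -0.025], [0.015, -0.108, -0.068], [0.025, -0.112, -0.071], [0.035, -0.113, -0.074], [0.045, -0.115, -0.075], [0.055, -0.117, -0.044], [0.065, -0.119, -0.082], [0.075, -0.122, -0.096], [0.085, -0.125, -0.099], [0.095, -0.122, -0.1]]
 dish 64 ((0.632520854473114, -0.20114806294441223), 0.06528642773628235)
 brass 149 [ 0.626 -0.165  0.08 ]
```

The scoop is tilted about 13°, lip at about z = 0.048 and 39 mm past the dish centre, with both fittings still in it. I'll lower it, then ease the grip.

Call:
jog_arm(rows=[{"hand": 1,"dp": [0,0,0.004],"roll": 0},{"hand": 1,"dp": [0,0,0.005],"roll": 0},{"hand": 1,"dp": [0,0,0.003],"roll": 0},{"hand": 1,"dp": [0,0,0],"roll": 0},{"hand": 1,"dp": [0,0,0],"roll": 0},{"hand": 1,"dp": [0,0,0],"roll": 0}], squeeze=120)

```text
clock: 5.7
ee_pos: [0.5993, -0.1394, 0.1633]
eef_rot: [-1.553, -2.731, -0.0]
wrist_force: [-0.2, 0.0, -3.2]
opening: 0.0137
grip_force: 118.1
```

Call:
jog_arm(rows=[{"hand": 1,"dp": [0,0,0],"roll": 0},{"hand": 1,"dp": [0,0,0],"roll": 0},{"hand": 1,"dp": [0,0,0],"roll": 0}], squeeze=50)

```text
clock: 5.95
ee_pos: [0.5994, -0.14, 0.1635]
eef_rot: [1.554, 2.73, 0.0]
wrist_force: [-0.1, 0.3, -2.8]
opening: 0.0135
grip_force: 118.1
```

```bash
python3 look.py 5
```

```text
5.95 [ 0.5994 -0.14    0.1635] [-0.1  0.3 -2.8] 118.06270781680041
fwd [ 0.511 -0.86 ]
scene Xmax [-0.0166  0.0904]
[[-0.015, -0.104, -0.05], [-0.005, -0.105, -0.029], [0.005, -0.107, -0.028], [0.015, -0.111, -0.07], [0.025, -0.114, -0.073], [0.035, -0.116, -0.074], [0.045, -0.118, -0.038], [0.055, -0.118, -0.03], [0.065, -0.124, -0.094], [0.075, -0.125, -0.098], [0.085, -0.129, -0.101], [0.095, -0.12, -0.103]]
 dish 168 ((0.62770676612854, -0.1928372085094452), 0.0694166049361229)
 brass 84 [ 0.624 -0.158  0.067]
side Xmax [-0.0134  0.0938]
[[-0.015, -0.104, -0.073], [-0.005, -0.105, -0.036], [0.005, -0.107, -0.029], [0.015, -0.109, -0.069], [0.025, -0.111, -0.072], [0.035, -0.114, -0.074], [0.045, -0.117, -0.077], [0.055, -0.117, -0.044], [0.065, -0.121, -0.084], [0.075, -0.123, -0.097], [0.085, -0.131, -0.099], [0.095, -0.12, -0.101]]
 dish 67 ((0.6331111788749695, -0.20737946033477783), 0.0661916509270668)
 brass 145 [ 0.625 -0.162  0.068]
```

Call:
jog_arm(rows=[{"hand": 0.95,"dp": [0,0,0],"roll": 0},{"hand": 0.95,"dp": [0,0,0],"roll": 0}], squeeze=50)

```text
clock: 6.22
ee_pos: [0.5993, -0.14, 0.1633]
eef_rot: [1.554, 2.73, -0.0]
wrist_force: [-0.6, 0.7, -3.0]
opening: 0.0135
grip_force: 118.1
```

Call:
jog_arm(rows=[{"hand": 0.84,"dp": [0,0,0],"roll": 0},{"hand": 0.84,"dp": [0,0,0],"roll": 0}], squeeze=50)

```text
clock: 6.38
ee_pos: [0.5993, -0.1399, 0.1633]
eef_rot: [1.554, 2.73, 0.0]
wrist_force: [0.3, -0.4, -2.9]
opening: 0.0142
grip_force: 109.4
```

Call:
jog_arm(rows=[{"hand": 0.835,"dp": [0,0,0],"roll": 0},{"hand": 0.835,"dp": [0,0,0],"roll": 0}], squeeze=50)

```text
clock: 6.55
ee_pos: [0.5993, -0.1399, 0.1633]
eef_rot: [1.554, 2.73, -0.0]
wrist_force: [0.7, -0.2, -3.8]
opening: 0.0147
grip_force: 104.3
```

Call:
jog_arm(rows=[{"hand": 0.815,"dp": [0,0,0],"roll": 0},{"hand": 0.8,"dp": [0,0,0],"roll": 0},{"hand": 0.8,"dp": [0,0,0],"roll": 0}], squeeze=50)

```text
clock: 6.8
ee_pos: [0.5993, -0.1399, 0.1633]
eef_rot: [-1.554, -2.73, 0.0]
wrist_force: [1.1, -0.4, -3.4]
opening: 0.0176
grip_force: 65.2
```

```bash
python3 look.py 6
```

```text
6.8 [ 0.5993 -0.1399  0.1633] [ 1.1 -0.4 -3.4] 65.20896098460071
fwd [ 0.511 -0.86 ]
scene Xmax [-0.0159  0.091 ]
[[-0.015, -0.103, -0.049], [-0.005, -0.105, -0.028], [0.005, -0.107, -0.03], [0.015, -0.111, -0.069], [0.025, -0.112, -0.071], [0.035, -0.115, -0.074], [0.045, -0.118, -0.042], [0.055, -0.12, -0.034], [0.065, -0.123, -0.092], [0.075, -0.126, -0.097], [0.085, -0.133, -0.1], [0.095, -0.118, -0.102]]
 dish 170 ((0.6280274987220764, -0.19278468191623688), 0.0694316178560257)
 brass 83 [ 0.624 -0.159  0.068]
side Xmax [-0.0128  0.0949]
[[-0.015, -0.103, -0.07], [-0.005, -0.104, -0.036], [0.005, -0.108, -0.034], [0.015, -0.109, -0.068], [0.025, -0.111, -0.072], [0.035, -0.113, -0.074], [0.045, -0.116, -0.075], [0.055, -0.117, -0.044], [0.065, -0.119, -0.083], [0.075, -0.123, -0.096], [0.085, -0.126, -0.098], [0.095, -0.121, -0.1]]
 dish 66 ((0.6318782567977905, -0.1985151171684265), 0.06671272963285446)
 brass 146 [ 0.626 -0.162  0.069]
```

Call:
jog_arm(rows=[{"hand": 0.79,"dp": [0,0,0],"roll": 0},{"hand": 0.785,"dp": [0,0,0],"roll": 0},{"hand": 0.785,"dp": [0,0,0],"roll": 0}])

```text
clock: 7.15
ee_pos: [0.5993, -0.1399, 0.1633]
eef_rot: [-1.554, -2.73, 0.0]
wrist_force: [-0.5, 0.6, -3.4]
opening: 0.0185
grip_force: 48.4
```

```bash
python3 look.py 7 | cut -c1-400
```

```text
7.15 [ 0.5993 -0.1399  0.1633] [-0.5  0.6 -3.4] 48.41434114146978
fwd [ 0.511 -0.86 ]
scene Xmax [-0.016   0.0917]
[[-0.015, -0.103, -0.049], [-0.005, -0.105, -0.03], [0.005, -0.108, -0.025], [0.015, -0.11, -0.07], [0.025, -0.112, -0.072], [0.035, -0.115, -0.074], [0.045, -0.118, -0.042], [0.055, -0.119, -0.042], [0.065, -0.122, -0.09], [0.075, -0.124, -0.097], [0.085, -0.129, -0.1], [0.095, -0.118, -0.101]]
 dish 173 ((0.6278294324874878, -0.1931273490190506), 0.06939771771430969)
 brass 83 [ 0.624 -0.159  0.067]
side Xmax [-0.0128  0.0949]
[[-0.015, -0.103, -0.079], [-0.005, -0.104, -0.037], [0.005, -0.107, -0.025], [0.015, -0.109, -0.069], [0.025, -0.111, -0.071], [0.035, -0.113, -0.074], [0.045, -0.115, -0.075], [0.055, -0.117, -0.044], [0.065, -0.119, -0.082], [0.075, -0.122, -0.096], [0.085, -0.143, -0.098], [0.095, -0.12, -0.1]]
 dish 65 ((0.6330302357673645, -0.20406726002693176), 0.06633157283067703)
 brass 149 [ 0.626 -0.163  0.07 ]
```

Call:
jog_arm(rows=[{"hand": 0.775,"dp": [0,0,0],"roll": 0},{"hand": 0.77,"dp": [0,0,0],"roll": 0},{"hand": 0.77,"dp": [0,0,0],"roll": 0}], squeeze=20)

```text
clock: 7.5
ee_pos: [0.5993, -0.1399, 0.1633]
eef_rot: [-1.554, -2.73, -0.0]
wrist_force: [0.5, 0.1, -3.6]
opening: 0.0197
grip_force: 31.4
```

```bash
python3 look.py 8 | cut -c1-400
```

```text
7.5 [ 0.5993 -0.1399  0.1633] [ 0.5  0.1 -3.6] 31.44620800487246
fwd [ 0.511 -0.86 ]
scene Xmax [-0.0157  0.0916]
[[-0.015, -0.103, -0.052], [-0.005, -0.104, -0.028], [0.005, -0.106, -0.025], [0.015, -0.111, -0.068], [0.025, -0.113, -0.071], [0.035, -0.115, -0.074], [0.045, -0.118, -0.052], [0.055, -0.119, -0.043], [0.065, -0.123, -0.091], [0.075, -0.125, -0.097], [0.085, -0.127, -0.099], [0.095, -0.118, -0.1]]
 dish 166 ((0.627544641494751, -0.19344042241573334), 0.07004700601100922)
 brass 82 [ 0.624 -0.159  0.067]
side Xmax [-0.0127  0.0948]
[[-0.015, -0.102, -0.071], [-0.005, -0.103, -0.037], [0.005, -0.107, -0.032], [0.015, -0.109, -0.068], [0.025, -0.111, -0.07], [0.035, -0.112, -0.073], [0.045, -0.115, -0.076], [0.055, -0.117, -0.042], [0.065, -0.119, -0.082], [0.075, -0.121, -0.096], [0.085, -0.128, -0.097], [0.095, -0.121, -0.1]]
 dish 77 ((0.631650984287262, -0.1987457424402237), 0.06666944175958633)
 brass 147 [ 0.626 -0.162  0.07 ]
```

Call:
jog_arm(rows=[{"hand": 0.765,"dp": [0,0,0],"roll": 0},{"hand": 0.76,"dp": [0,0,0],"roll": 0},{"hand": 0.76,"dp": [0,0,0],"roll": 0}], squeeze=20)

```text
clock: 7.85
ee_pos: [0.5994, -0.1399, 0.1633]
eef_rot: [1.554, 2.73, -0.0]
wrist_force: [0.6, -0.4, -3.6]
opening: 0.0206
grip_force: 19.8
```

```bash
python3 look.py 9 | cut -c1-400
```

```text
7.85 [ 0.5994 -0.1399  0.1633] [ 0.6 -0.4 -3.6] 19.76468775941612
fwd [ 0.511 -0.86 ]
scene Xmax [-0.0254  0.0789]
[[-0.025, -0.102, -0.066], [-0.015, -0.104, -0.045], [-0.005, -0.108, -0.025], [0.005, -0.113, -0.024], [0.015, -0.117, -0.074], [0.025, -0.121, -0.078], [0.035, -0.125, -0.082], [0.045, -0.127, -0.05], [0.055, -0.132, -0.094], [0.065, -0.136, -0.107], [0.075, -0.141, -0.111]]
 dish 169 ((0.6280751824378967, -0.19230592250823975), 0.06940284371376038)
 brass 82 [ 0.619 -0.15   0.063]
side Xmax [-0.0275  0.0754]
[[-0.025, -0.101, -0.073], [-0.015, -0.104, -0.05], [-0.005, -0.108, -0.033], [0.005, -0.119, -0.025], [0.015, -0.118, -0.077], [0.025, -0.122, -0.08], [0.035, -0.127, -0.086], [0.045, -0.131, -0.087], [0.055, -0.136, -0.056], [0.065, -0.14, -0.112], [0.075, -0.135, -0.115]]
 dish 96 ((0.6322014927864075, -0.19770558178424835), 0.06738604605197906)
 brass 147 [ 0.618 -0.151  0.065]
```

At 20 N the scoop starts to swing; it is now at about 21° with the lip still over the dish. I'll follow it forward and up.

Call:
jog_arm(rows=[{"hand": 0.76,"dp": [-0.005,0,-0.003],"roll": 0},{"hand": 0.76,"dp": [-0.006,0,-0.003],"roll": 0},{"hand": 0.76,"dp": [-0.006,0,-0.003],"roll": 0},{"hand": 0.76,"dp": [-0.003,0,-0.003],"roll": 0}], squeeze=20)

```text
clock: 8.28
ee_pos: [0.6104, -0.1584, 0.1761]
eef_rot: [1.554, 2.729, -0.0]
wrist_force: [0.5, -0.4, -3.5]
opening: 0.0204
grip_force: 19.3
```

```bash
python3 look.py 10 | cut -c1-400
```

```text
8.2833 [ 0.6104 -0.1584  0.1761] [ 0.5 -0.4 -3.5] 19.316749624122167
fwd [ 0.51 -0.86]
scene Xmax [-0.0296  0.0791]
[[-0.025, -0.104, -0.059], [-0.015, -0.106, -0.038], [-0.005, -0.11, -0.025], [0.005, -0.117, -0.053], [0.015, -0.121, -0.077], [0.025, -0.125, -0.082], [0.035, -0.129, -0.086], [0.045, -0.135, -0.054], [0.055, -0.14, -0.109], [0.065, -0.141, -0.114], [0.075, -0.135, -0.116]]
 dish 175 ((0.6273900866508484, -0.1927051544189453), 0.06946881115436554)
 brass 80 [ 0.628 -0.165  0.074]
side Xmax [-0.0281  0.0745]
[[-0.025, -0.101, -0.068], [-0.015, -0.104, -0.049], [-0.005, -0.109, -0.032], [0.005, -0.114, -0.023], [0.015, -0.118, -0.076], [0.025, -0.123, -0.081], [0.035, -0.128, -0.086], [0.045, -0.131, -0.057], [0.055, -0.135, -0.056], [0.065, -0.14, -0.112], [0.075, -0.135, -0.117]]
 dish 77 ((0.632891058921814, -0.20583903789520264), 0.0663704127073288)
 brass 147 [ 0.629 -0.168  0.078]
```

Call:
jog_arm(rows=[{"hand": 0.756,"dp": [0,0,0],"roll": 0},{"hand": 0.753,"dp": [0,0,0],"roll": 0},{"hand": 0.753,"dp": [0,0,0],"roll": 0}], squeeze=20)

```text
clock: 8.63
ee_pos: [0.6092, -0.1568, 0.1749]
eef_rot: [-1.553, -2.73, 0.0]
wrist_force: [-1.4, 0.2, -3.7]
opening: 0.0213
grip_force: 11.6
```

```bash
python3 look.py 11 | cut -c1-400
```

```text
8.6333 [ 0.6092 -0.1568  0.1749] [-1.4  0.2 -3.7] 11.562351677566767
fwd [ 0.511 -0.86 ]
scene Xmax [-0.0399  0.0607]
[[-0.025, -0.105, -0.051], [-0.015, -0.111, -0.036], [-0.005, -0.117, -0.025], [0.005, -0.123, -0.038], [0.015, -0.129, -0.082], [0.025, -0.135, -0.031], [0.035, -0.14, -0.079], [0.045, -0.148, -0.06], [0.055, -0.144, -0.121], [0.065, -0.134, -0.125]]
 dish 178 ((0.628107488155365, -0.19302155077457428), 0.0701582282781601)
 brass 87 [ 0.622 -0.155  0.073]
side Xmax [-0.0347  0.0651]
[[-0.025, -0.105, -0.06], [-0.015, -0.107, -0.046], [-0.005, -0.114, -0.032], [0.005, -0.12, -0.024], [0.015, -0.126, -0.08], [0.025, -0.13, -0.087], [0.035, -0.136, -0.094], [0.045, -0.142, -0.052], [0.055, -0.143, -0.118], [0.065, -0.141, -0.121]]
 dish 85 ((0.6333239078521729, -0.20252574980258942), 0.06623717397451401)
 brass 148 [ 0.623 -0.16   0.076]
```

Call:
jog_arm(rows=[{"hand": 0.751,"dp": [-0.008,0,-0.003],"roll": 0},{"hand": 0.75,"dp": [-0.008,0,-0.003],"roll": 0},{"hand": 0.75,"dp": [-0.004,0,-0.002],"roll": 0}], squeeze=20)

```text
clock: 8.98
ee_pos: [0.6207, -0.1756, 0.1841]
eef_rot: [1.554, 2.729, -0.0]
wrist_force: [-0.4, -0.2, -3.5]
opening: 0.0212
grip_force: 8.1
```

```bash
python3 look.py 12 | cut -c1-400
```

```text
8.9833 [ 0.6207 -0.1756  0.1841] [-0.4 -0.2 -3.5] 8.10424769500969
fwd [ 0.51 -0.86]
scene Xmax [-0.0462  0.1579]
[[-0.025, -0.109, -0.047], [-0.015, -0.116, -0.033], [-0.005, -0.123, -0.024], [0.005, -0.131, -0.037], [0.015, -0.136, -0.088], [0.025, -0.145, -0.094], [0.035, -0.151, -0.064], [0.045, -0.148, -0.124], [0.055, -0.14, -0.131], [0.145, -0.158, -0.14]]
 dish 186 ((0.6271922588348389, -0.19213630259037018), 0.06949171423912048)
 brass 80 [ 0.631 -0.167  0.082]
side Xmax [-0.0364  0.1582]
[[-0.025, -0.103, -0.055], [-0.015, -0.108, -0.042], [-0.005, -0.116, -0.03], [0.005, -0.122, -0.024], [0.015, -0.128, -0.083], [0.025, -0.135, -0.088], [0.035, -0.14, -0.097], [0.045, -0.148, -0.058], [0.055, -0.144, -0.122], [0.065, -0.137, -0.126], [0.145, -0.159, -0.14]]
 dish 58 ((0.6292158961296082, -0.19608734548091888), 0.06846607476472855)
 brass 151 [ 0.634 -0.176  0.084]
```

Call:
jog_arm(rows=[{"hand": 0.748,"dp": [0,0,0],"roll": 0},{"hand": 0.747,"dp": [0.004,0,0],"roll": 0},{"hand": 0.747,"dp": [-0.004,0,0],"roll": 0},{"hand": 0.747,"dp": [0,0,0],"roll": 0}], squeeze=20)

```text
clock: 9.42
ee_pos: [0.6198, -0.1743, 0.1834]
eef_rot: [1.553, 2.731, -0.0]
wrist_force: [0.2, 0.5, -2.1]
opening: 0.0216
grip_force: 4.8
```

```bash
python3 look.py 13 | cut -c1-400;python3 -c "
import cv2;im=cv2.imread('pics/side13.png'); cv2.imwrite('pics/side13c.png',cv2.resize(im[170:340,270:460],None,fx=3,fy=3))"
```

```text
9.4167 [ 0.6198 -0.1743  0.1834] [ 0.2  0.5 -2.1] 4.804769307374954
fwd [ 0.511 -0.86 ]
scene Xmax [-0.0481  0.158 ]
[[-0.025, -0.121, -0.038], [-0.015, -0.133, -0.031], [-0.005, -0.145, -0.029], [0.005, -0.153, -0.074], [0.015, -0.157, -0.106], [0.025, -0.153, -0.068], [0.145, -0.158, -0.139]]
 dish 206 ((0.6271955370903015, -0.19334310293197632), 0.06994731724262238)
 brass 143 [ 0.638 -0.2    0.017]
side Xmax [-0.0458  0.1584]
[[-0.025, -0.112, -0.044], [-0.015, -0.12, -0.036], [-0.005, -0.13, -0.073], [0.005, -0.139, -0.047], [0.015, -0.147, -0.097], [0.025, -0.154, -0.104], [0.035, -0.154, -0.06], [0.045, -0.144, -0.058], [0.145, -0.159, -0.139]]
 dish 62 ((0.6361486315727234, -0.2134626805782318), 0.06459267437458038)
 brass 207 [ 0.643 -0.205  0.017]
```

View pics/side13c.png

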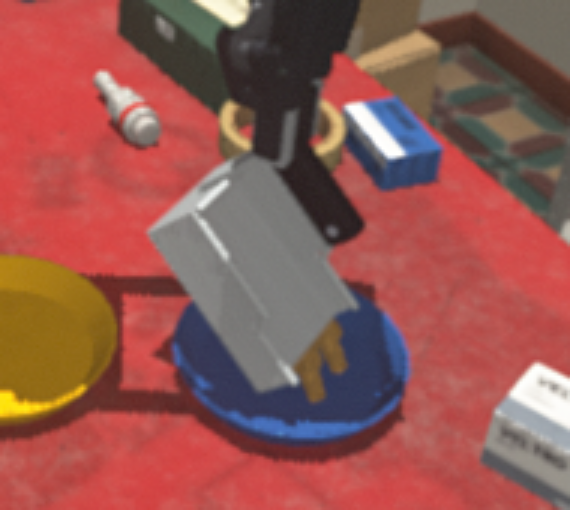

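The side view shows both fittings in the blue dish at about (318,360) in the crop, with the scoop tipped about 45°. The wrist force dropped to 2.1 N, which matches the empty scoop. I'll grip it firmly, lift and retreat.

Call:
jog_arm(rows=[{"hand": 0.78,"dp": [0,0,0],"roll": 0},{"hand": 0.8,"dp": [0,0,0],"roll": 0},{"hand": 0.8,"dp": [0,0,-0.005],"roll": 0},{"hand": 0.8,"dp": [0,0,-0.008],"roll": 0},{"hand": 0.8,"dp": [0,0,-0.01],"roll": 0},{"hand": 0.8,"dp": [0,0,-0.015],"roll": 0},{"hand": 0.8,"dp": [0,0,-0.015],"roll": 0},{"hand": 0.8,"dp": [0,0,-0.005],"roll": 0},{"hand": 0.8,"dp": [0,0,0],"roll": 0}], squeeze=60)

```text
clock: 10.27
ee_pos: [0.621, -0.1749, 0.2444]
eef_rot: [1.551, 2.726, 0.0]
wrist_force: [0.3, -0.2, -2.5]
opening: 0.0183
grip_force: 47.3
```

```bash
sed -i 's/(P\[...,0\]>.56)/(P[...,0]>.56)\&(P[...,2]<.06)/' look.py; python3 look.py 14 | cut -c1-400; python3 - <<'E'
from h import *
goto([.49,.20,.235])
E
```

```text
10.2667 [ 0.621  -0.1749  0.2444] [ 0.3 -0.2 -2.5] 47.33527958393097
fwd [ 0.511 -0.86 ]
scene Xmax [-0.0472  0.0402]
[[-0.025, -0.114, -0.044], [-0.015, -0.123, -0.034], [-0.005, -0.132, -0.026], [0.005, -0.139, -0.025], [0.015, -0.148, -0.094], [0.025, -0.156, -0.103], [0.035, -0.153, -0.057], [0.045, -0.144, -0.135]]
 dish 250 ((0.6271094083786011, -0.19055254757404327), 0.07025641947984695)
 brass 175 [ 0.637 -0.199  0.016]
side Xmax [-0.0453  0.0439]
[[-0.025, -0.111, -0.051], [-0.015, -0.119, -0.04], [-0.005, -0.129, -0.031], [0.005, -0.136, -0.025], [0.015, -0.145, -0.095], [0.025, -0.154, -0.101], [0.035, -0.155, -0.068], [0.045, -0.149, -0.058]]
 dish 48 ((0.6326474547386169, -0.21565936505794525), 0.06383867561817169)
 brass 266 [ 0.641 -0.202  0.017]
TCP [ 0.6197 -0.1743  0.2415] x [-0.511  0.86  -0.   ] y [0.86  0.511 0.   ] z [ 0. -0. -1.] t 10.3667
dp [0.3881 0.0796 0.0063]
```

Call:
jog_arm(rows=[{"hand": 0.8,"dp": [0.012,0.003,0],"roll": 0},{"hand": 0.8,"dp": [0.022,0.005,0],"roll": 0},{"hand": 0.8,"dp": [0.026,0.0054,0],"roll": 0},{"hand": 0.8,"dp": [0.026,0.0054,0],"roll": 0},{"hand": 0.8,"dp": [0.026,0.0054,0],"roll": 0},{"hand": 0.8,"dp": [0.026,0.0054,0],"roll": 0},{"hand": 0.8,"dp": [0.026,0.0054,0],"roll": 0},{"hand": 0.8,"dp": [0.026,0.0054,0],"roll": 0},{"hand": 0.8,"dp": [0.026,0.0054,0],"roll": 0},{"hand": 0.8,"dp": [0.026,0.0054,0],"roll": 0}])

```text
clock: 11.2
ee_pos: [0.5384, 0.0618, 0.2401]
eef_rot: [-1.553, -2.729, 0.001]
wrist_force: [0.6, -0.4, -2.9]
opening: 0.0182
grip_force: 47.7
```

Call:
jog_arm(rows=[{"hand": 0.8,"dp": [0.026,0.0054,0.005],"roll": 0},{"hand": 0.8,"dp": [0.026,0.0054,0.01],"roll": 0},{"hand": 0.8,"dp": [0.026,0.0054,0.01],"roll": 0},{"hand": 0.8,"dp": [0.026,0.0054,0.01],"roll": 0},{"hand": 0.8,"dp": [0.022,0.004,0.01],"roll": 0},{"hand": 0.8,"dp": [0.014,0.003,0.01],"roll": 0},{"hand": 0.8,"dp": [0,0,0.01],"roll": 0},{"hand": 0.8,"dp": [0,0,0.005],"roll": 0},{"hand": 0.8,"dp": [0,0,0],"roll": 0}])

```text
clock: 11.95
ee_pos: [0.4919, 0.1945, 0.1694]
eef_rot: [-1.552, -2.729, 0.004]
wrist_force: [-0.1, -0.4, -2.8]
opening: 0.0179
grip_force: 46.9
```

```bash
python3 look.py 15 | cut -c1-400
```

```text
11.95 [0.4919 0.1945 0.1694] [-0.1 -0.4 -2.8] 46.85146450996399
fwd [ 0.511 -0.86 ]
scene Xmax [-0.0472  0.0457]
[[-0.025, -0.109, -0.052], [-0.015, -0.116, -0.038], [-0.005, -0.124, -0.029], [0.005, -0.135, -0.023], [0.015, -0.139, -0.091], [0.025, -0.15, -0.102], [0.035, -0.155, -0.07], [0.045, -0.151, -0.127]]
 dish 297 ((0.6269531846046448, -0.19071710109710693), 0.07045876234769821)
 brass 170 [ 0.637 -0.199  0.016]
side Xmax [-0.0465  0.0469]
[[-0.025, -0.107, -0.051], [-0.015, -0.116, -0.04], [-0.005, -0.123, -0.033], [0.005, -0.129, -0.024], [0.015, -0.138, -0.089], [0.025, -0.145, -0.098], [0.035, -0.151, -0.119], [0.045, -0.152, -0.057]]
 dish 178 ((0.6318615078926086, -0.19512522220611572), 0.06887875497341156)
 brass 258 [ 0.641 -0.201  0.017]
```

The scoop is clear of the dish at about 40° tilt, its lip about 1 cm above the table. I'll roll it back level with a light grip: touch the lip down, then move back and down around it.

Call:
jog_arm(rows=[{"hand": 0.765,"dp": [0,0,0.006],"roll": 0},{"hand": 0.765,"dp": [0,0,0.006],"roll": 0},{"hand": 0.765,"dp": [0.01,0,0.0035],"roll": 0},{"hand": 0.765,"dp": [0.01,0,0.004],"roll": 0},{"hand": 0.765,"dp": [0.0095,0,0.0045],"roll": 0},{"hand": 0.765,"dp": [0.0095,0,0.005],"roll": 0},{"hand": 0.765,"dp": [0.0085,0,0.006],"roll": 0},{"hand": 0.765,"dp": [0.0085,0,0.006],"roll": 0},{"hand": 0.765,"dp": [0,0,0],"roll": 0}], squeeze=20)

```text
clock: 12.8
ee_pos: [0.4644, 0.2445, 0.1305]
eef_rot: [-1.553, -2.73, -0.003]
wrist_force: [-0.9, 2.7, 2.8]
opening: 0.0202
grip_force: 28.5
```

```bash
python3 look.py 16 | cut -c1-400
```

```text
12.8 [0.4644 0.2445 0.1305] [-0.9  2.7  2.8] 28.45933824777603
fwd [ 0.511 -0.86 ]
scene Xmax [-0.0232  0.0857]
[[-0.025, -0.102, -0.081], [-0.015, -0.101, -0.034], [-0.005, -0.105, -0.063], [0.005, -0.108, -0.065], [0.015, -0.11, -0.069], [0.025, -0.111, -0.071], [0.035, -0.115, -0.073], [0.045, -0.116, -0.077], [0.055, -0.119, -0.08], [0.065, -0.119, -0.095], [0.075, -0.121, -0.098], [0.085, -0.122, -0.101]]
 dish 293 ((0.6280407905578613, -0.19097544252872467), 0.07102183997631073)
 brass 170 [ 0.638 -0.199  0.016]
side Xmax [-0.0196  0.0898]
[[-0.015, -0.101, -0.049], [-0.005, -0.104, -0.033], [0.005, -0.106, -0.025], [0.015, -0.108, -0.069], [0.025, -0.11, -0.072], [0.035, -0.113, -0.074], [0.045, -0.115, -0.076], [0.055, -0.118, -0.045], [0.065, -0.121, -0.091], [0.075, -0.122, -0.098], [0.085, -0.122, -0.099], [0.095, -0.118, -0.101]]
 dish 171 ((0.6309891939163208, -0.1948629468679428), 0.0690818801522255)
 brass 259 [ 0.64  -0.201  0.017]
```

Call:
jog_arm(rows=[{"hand": 0.765,"dp": [0.004,0,0.005],"roll": 0},{"hand": 0.765,"dp": [0.004,0,0.005],"roll": 0},{"hand": 0.765,"dp": [0.003,0,0.005],"roll": 0},{"hand": 0.765,"dp": [0.002,0,0.005],"roll": 0},{"hand": 0.765,"dp": [0,0,0.004],"roll": 0},{"hand": 0.765,"dp": [0,0,0],"roll": 0}], squeeze=20)

```text
clock: 13.4
ee_pos: [0.4574, 0.2539, 0.105]
eef_rot: [-1.553, -2.73, 0.002]
wrist_force: [-0.1, 0.2, -0.5]
opening: 0.0199
grip_force: 28.3
```

```bash
python3 look.py 17 | cut -c1-400;python3 -c "
import cv2;im=cv2.imread('pics/side17.png'); cv2.imwrite('pics/side17c.png',cv2.resize(im[80:340,150:430],None,fx=2.2,fy=2.2))"
```

```text
13.4 [0.4574 0.2539 0.105 ] [-0.1  0.2 -0.5] 28.299173712730408
fwd [ 0.511 -0.86 ]
scene Xmax [-0.0076  0.1065]
[[-0.005, -0.097, -0.034], [0.005, -0.099, -0.045], [0.015, -0.099, -0.062], [0.025, -0.098, -0.062], [0.035, -0.098, -0.062], [0.045, -0.098, -0.063], [0.055, -0.097, -0.061], [0.065, -0.096, -0.063], [0.075, -0.097, -0.073], [0.085, -0.096, -0.075], [0.095, -0.096, -0.074], [0.105, -0.097, -0.075]]
 dish 286 ((0.6289433836936951, -0.19271409511566162), 0.07084984332323074)
 brass 172 [ 0.638 -0.199  0.016]
side Xmax [-0.005  0.11 ]
[[-0.005, -0.096, -0.037], [0.005, -0.098, -0.032], [0.015, -0.099, -0.061], [0.025, -0.099, -0.062], [0.035, -0.098, -0.063], [0.045, -0.098, -0.062], [0.055, -0.098, -0.029], [0.065, -0.096, -0.063], [0.075, -0.096, -0.067], [0.085, -0.095, -0.074], [0.095, -0.096, -0.075], [0.105, -0.097, -0.076]]
 dish 176 ((0.6316245794296265, -0.19496968388557434), 0.06847693026065826)
 brass 257 [ 0.64  -0.202  0.017]
```

View pics/side17c.png

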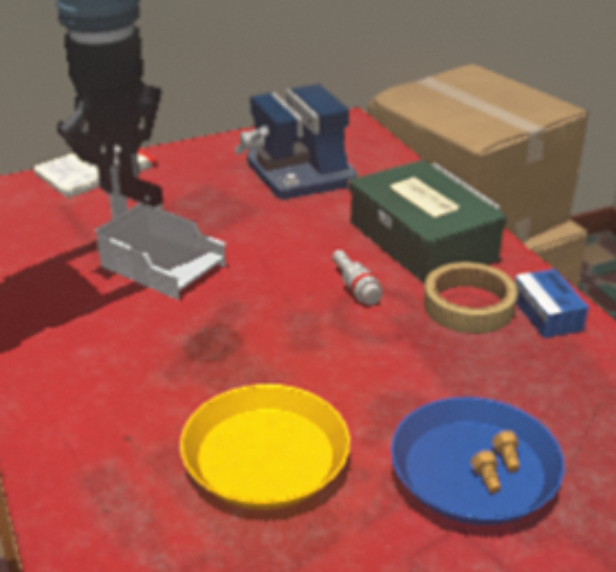

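Both fittings lie in the blue dish at (485,470) and (507,450). The empty scoop stands level on the table at (160,250). I'll release it and withdraw upward.

Call:
jog_arm(rows=[{"hand": 0.72,"dp": [0,0,0],"roll": 0},{"hand": 0.6,"dp": [0,0,0],"roll": 0},{"hand": 0.3,"dp": [0,0,0],"roll": 0},{"hand": 0.2,"dp": [0,0,0],"roll": 0},{"hand": 0.2,"dp": [0,0,-0.01],"roll": 0},{"hand": 0.2,"dp": [0,0,-0.02],"roll": 0},{"hand": 0.2,"dp": [0,0,-0.03],"roll": 0},{"hand": 0.2,"dp": [0,0,-0.03],"roll": 0},{"hand": 0.2,"dp": [0,0,-0.02],"roll": 0},{"hand": 0.2,"dp": [0,0,0],"roll": 0}])

```text
clock: 14.33
ee_pos: [0.4609, 0.2551, 0.2225]
eef_rot: [1.55, 2.725, 0.011]
wrist_force: [0.8, -0.2, 0.5]
opening: 0.0685
grip_force: 0.0
```

```bash
python3 - <<'E'
from h import *
o=readout.get_obs(); print(o['ee_pos'],o['opening'],o['wrist_force'])
M=R.from_rotvec(o['eef_rot']).as_matrix(); t=np.array([.4574,.2539,.105])
im,P=tilt('side','side18'); X,Y,Z=scoop_pts(P,im,t,M)
for a in (.015,.035,.055,.08,.1):
    s=abs(X-a)<.005; print(a,np.percentile(Z[s]+.105,[3,97]).round(4))
E
```

```text
[0.46089892 0.25512294 0.22250483] 0.06848659799300391 [ 0.81908087 -0.20101896  0.53258117]
0.015 [0.0062 0.0422]
0.035 [0.0062 0.0419]
0.055 [0.0075 0.0757]
0.08 [0.0067 0.0303]
0.1 [0.0096 0.03  ]
```

The scoop stands flat, with its walls at 42 mm and 30 mm as specified, and the gripper is clear. I'll hand in.

```bash
python3 -c "
from h import *
print(env.hand_in())"
```

```text
the job is handed in; nothing more can be done
None
```

I handed the job in at about 14 s: both brass fittings lie in the blue dish, and the empty scoop stands upright on the worktop, clear of the dish; no verdict came back.

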